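# Clamp a cosmetics jar in the labelling stand

## Robot

A 7-joint arm with a two-finger parallel gripper is mounted at the origin on the work surface. World frame = base frame: x ahead of the robot, y to its left, z up, the work surface at z = 0. Lengths are in m, angles in rad, forces in N, time in s.
With the tool pointing down it reaches from about 0.4 to 0.85 m from the base axis. Payload 4.5 kg.
Tool frame: the origin (TCP) lies midway between the tips of the shut fingers; the grasp point (between the pads) lies 19 mm behind it (r.hold_point_z is the distance from the TCP to the grasp point, in m); z points along the fingers, y is the direction in which the jaws open and shut (so a half turn about z gives the same grasp; the last joint's range is limited). The gripper opens to 88 mm and grips with 3 to 60 N. Pads are 18 mm wide; open, the fingers measure 123 mm over their backs; the gripper's body (75 mm by 187 mm) begins 45 mm behind the grasp point.
Start: joints at [0.034, 0.689, -0.195, 1.565, 0.157, 0.902, -0.215], TCP at [0.625, 0, 0.214] pointing down, gripper open.
Joint ranges: [-3.01, 3.01], [-0.46, 2.08], [-1.47, 1.51], [0.13, 2.56], [-1, 4.14], [0.04, 2.09], [-2.66, 2.66]. Speed limits (rad/s): [2.57, 2.57, 3.14, 3.14, 3.14, 3.14, 3.14].

## Interface

Orientations are given as a unit quaternion [x, y, z, w].
In Python, from plant import r gives the robot as it stands. The module is installed in compiled form; this text tells all that it offers.
- The arm moves only by the tool move_arm, never from a script. Its arguments are lists of equal length, an entry for each row: "turn": the turn, a rotation vector about the tool's x, y, z in units of 2 pi rad (1.0 is 2 pi rad), a list of three; "dp": the shift along the tool's x, y, z in units of 2.5 cm (1.0 is 2.5 cm), a list of three; "jaw": the closure, from -1 (fully open) to 1 (shut), so that 0 is half open. In form: {"turn": [[wx, wy, wz], ...], "dp": [[x, y, z], ...], "jaw": [jaw, ...]}. A call has 1 to 10 rows; each row shifts and turns the commanded pose from where the row before left it, along the tool's axes as they then stand; what a row does not reach is not made up. A row lasts 1/12 s, in which the tool goes at most 41.7 mm and 7.16 degrees, less where a joint would pass 70% of its speed; a pose out of reach is approached as far as the arm can. A call with a number of a shift or a turn outside -1 to 1 is refused whole. A call with a gripper value outside its range is refused whole. The fingers move at their own pace and stop on an object; "newtons" is the grip in N (left out, the last holds). Time passes only in rows, so rows that do not move let the fingers close. It gives the time, the measured TCP pose, the force and the opening at its end, in the units of the state.
- r.get_state(): the state, without advancing time (a new reading comes with each control period).
- r.snapshot(name): name is "scene" or "side" or "wrist"; returns a dict with "frame" (420x560x3 uint8, blue, green, red), "mtx" (3x3 intrinsics, pixels), "origin" and "orientation" of the camera in the world; the wrist camera has in their place "tool_from_camera" (4x4, takes a point from camera to tool coordinates, whose origin is the TCP and whose axes are the flange's). Camera axes: x right, y up, looking along -z (the intrinsics and any distortion apply to the point x, -y, -z); pixel columns grow to the right and rows downward; lengths in m; the calibration is good to about 2 mm. A picture is of the moment at which its call begins: read the wrist's pose just before it. There is no depth.
- r.finish_job(): hands the job in, once; it reports no verdict.
The state is a dict: "clock": time; "q": joint angles; "qd": joint speeds; "joint_torque": joint torques, N m; "tool_pos": TCP position; "eef_rot": TCP orientation; "contact_force": force on the tool from outside, world axes, zero at the start; "moment": the same for the moment, N m; "opening": opening from 0.0 (shut) to 1.0 (fully open).
Only numpy, scipy, OpenCV 4.12 (cv2) and the standard library are available. Lean on these libraries where they do the work, as an engineer would, in place of code of your own. Each camera call takes 0.05 s, during which the arm holds its last target.

## Task

With a fingertip, push the jar that stands in the labelling stand along its channel until it rests against the end stop; do not pick it up or tip it over. Then push the hold-down lever over past its centre so that it snaps down onto the jar's lid and stays there. Leave the other containers on the counter where they stand.

Things in the scene. Friction and masses are not known exactly. Their poses are not given: they have to be found in the camera images.
- stand: Labelling stand fixed to the counter: white plate 130 (x) by 285 (y) by 18 mm thick, y -170 to +115 mm. Origin on the counter under the jar's home axis. A channel runs along y between two rails (inner faces x = -33, +33; 10 mm above the plate; y -142 to +28). Push the jar along the stand's +y, flip the lever to its -y.
- end_stop (a point): Middle of the end stop's face, 15 mm above the plate, at x = 0, y = +28 mm of the stand's frame: an aluminium block 60 mm wide and 30 mm high above the plate, facing the stand's -y. The jar's side touches it when home.
- jar_mid (a point): Centre (half-way up) of the jar to clamp: amber cylinder, white lid, diameter 56, height 60 mm, 0.13 to 0.25 kg, standing loose on the plate in the channel, at first 55 to 85 mm short of home. Home: x = 0 (within 5 mm), y = 0 of the stand's frame, against the end stop. Its centre is 48 mm, its lid's top 78 mm above the counter.
- lever (a joint): Angle of the spring-loaded lever, rad. 0 = open, leaning 0.61 from upright to the stand's +y; 0.61 upright; 2.18 level towards -y, its pad on the lid of a jar that is home; 2.33 down on nothing. The spring drives it back to 0 below 0.75 and down onto the jar above 0.9. To start it takes about 3 N at 75 mm from the pivot, falling to none at the centre.
- lever_pivot (a point): Pivot axis of the lever (parallel to the stand's x), 100 mm above the counter at x = 0, y = +75 mm of the stand's frame, between the cheeks of a dark steel forked post that spans x -16 to +16, y +58 to +92 mm and is 112 mm tall above the counter.
- lever_tip (a point): Free end of the lever, 112 mm from the pivot: 192 mm high at y = +139 of the stand when open, 212 mm high when upright. Steel bar 14 (x) by 12 mm, the last 32 mm a round black grip, diameter 18. 75 mm from the pivot a rubber pad, diameter 20, reaches 22 mm from the bar's centre line on the side facing the jar; push on the other side.
- spare_jar: Bystander on the counter beside the stand: a jar like the one to be clamped, 56 mm in diameter, 60 mm tall. Origin at the centre of its underside.
- amber_bottle: Bystander: amber bottle 44 mm in diameter, 105 mm tall. Origin at the centre of its underside.
- tub: Bystander: white tub with grey lid, 54 mm in diameter, 66 mm tall. Origin at the centre of its underside.
Things that resemble listed ones, but are neither listed nor needed, are in the scene too. What is shaped like the part that bears jar_mid but red or yellow is not meant.

How it is judged:
By the outcome, as a careful person would: the job done as asked, in the order asked, and still so for the second after the job is handed in, with the robot touching nothing.
It also fails if it takes over 42 s, if anything falls off the work surface, if the arm or the gripper's body presses on something with over 40 N, if the wrist force passes 120 N, or if a joint passes its speed limit or range.

## Working session

There is one attempt and no reset: what is moved stays moved. The work goes in short steps, Python scripts to look and compute and a tool call to move; the robot and the scene stay as the last step left them, time stands still between calls to the robot, and variables do not carry over. Pictures are saved under pics/ and viewed, and the job is handed in when it is done.

Besides the shell and the picture viewer there is one more tool, called after "Call:" by a JSON object that holds its "fn" and its "kwargs". move_arm: Moves the arm, as the interface text tells. Shifts and turns lie within -1 to 1; 1 stands for 2.5 cm of shift or 2 pi rad of turn. Its arguments: {"type":"object","properties":{"turn":{"type":"array","items":{"type":"array","items":{"type":"number","minimum":-1,"maximum":1}}},"dp":{"type":"array","items":{"type":"array","items":{"type":"number","minimum":-1,"maximum":1}}},"jaw":{"type":"array","items":{"type":"number"}},"newtons":{"type":"number"}},"required":["turn","dp","jaw"]}

```bash
mkdir -p pics; python3 - <<'E'
from plant import r
import cv2,pickle
s=r.get_state();print({k:s[k] for k in('clock','tool_pos','eef_rot','contact_force','opening')})
d={}
for n in('scene','side','wrist'):
    d[n]=r.snapshot(n);cv2.imwrite(f'pics/{n}0.png',d[n]['frame'])
    print(n,{k:v for k,v in d[n].items() if k!='frame'})
d['state']=s
pickle.dump(d,open('s0.pkl','wb'))
E
```

```text
{'clock': 0.0, 'tool_pos': array([ 6.24330184e-01, -5.09385763e-05,  2.13029141e-01]), 'eef_rot': array([ 7.07075362e-01,  7.07137623e-01, -6.85845074e-04, -5.86739741e-04]), 'contact_force': array([ 0.19863734, -0.59545193, -0.98781955]), 'opening': 0.9993509513208336}
scene {'mtx': array([[537.9894303 ,   0.        , 280.79263871],
       [  0.        , 537.9894303 , 205.57630023],
       [  0.        ,   0.        ,   1.        ]]), 'origin': array([0.97888193, 0.36235784, 0.96101671]), 'orientation': array([0.11972202, 0.26610441, 0.87827867, 0.37878973])}
side {'mtx': array([[478.35427756,   0.        , 286.30335586],
       [  0.        , 478.35427756, 206.62622381],
       [  0.        ,   0.        ,   1.        ]]), 'origin': array([0.20364981, 0.63954388, 0.56836287]), 'orientation': array([-0.13273001,  0.48672977,  0.83605029, -0.21563114])}
wrist {'mtx': array([[337.06089305,   0.        , 279.10293132],
       [  0.        , 337.06089305, 211.12601049],
       [  0.        ,   0.        ,   1.        ]]), 'tool_from_camera': array([[-1.54385534e-04,  9.61750224e-01,  2.73927878e-01,
         7.12958996e-02],
       [ 9.99999548e-01, -1.08641392e-04,  9.45034692e-04,
        -6.74482562e-04],
       [ 9.38647233e-04,  2.73927900e-01, -9.61749772e-01,
        -1.71772834e-01],
       [ 0.00000000e+00,  0.00000000e+00,  0.00000000e+00,
         1.00000000e+00]])}
```

View pics/scene0.png

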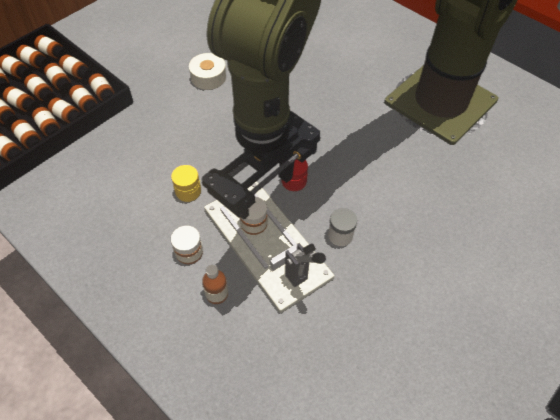

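View pics/side0.png

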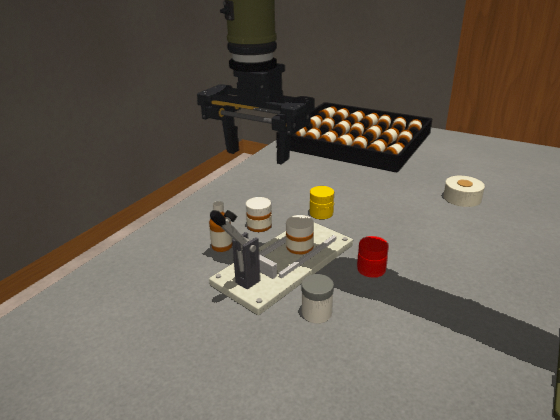

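View pics/wrist0.png

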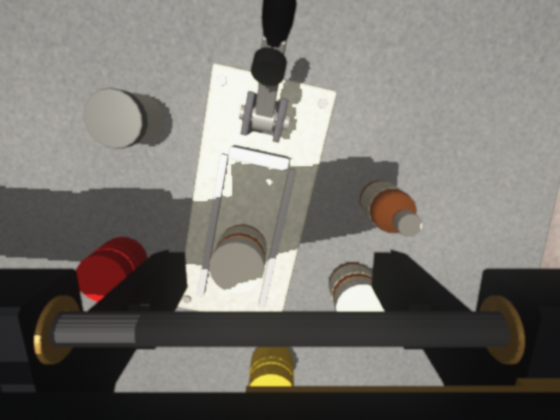

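The wrist view shows the stand with the jar at about (238,255), the end stop at (260,157), the pivot post at (265,115) and the lever's grip at (268,68). The red, yellow and white-lidded containers stand to the sides. Next I'll enlarge the crops to measure points in more than one view.

```bash
cat > h.py <<'E'
import numpy as np,cv2,pickle
from scipy.spatial.transform import Rotation as R
def cam(s,st=None):
    if 'origin' in s: return np.array(s['origin']),R.from_quat(s['orientation']).as_matrix()
    T=s['tool_from_camera'];A=R.from_quat(st['eef_rot']).as_matrix()
    return A@T[:3,3]+st['tool_pos'],A@T[:3,:3]
def ray(s,uv,st=None):
    o,M=cam(s,st);K=s['mtx'];x=(uv[0]-K[0,2])/K[0,0];y=(uv[1]-K[1,2])/K[1,1]
    d=M@np.array([x,-y,-1]);return o,d/np.linalg.norm(d)
def plane(s,uv,z,st=None):
    o,d=ray(s,uv,st);return o+d*(z-o[2])/d[2]
def tri(rs):
    A=np.zeros((3,3));b=np.zeros(3)
    for o,d in rs:
        P=np.eye(3)-np.outer(d,d);A+=P;b+=P@o
    p=np.linalg.solve(A,b);return p,[np.linalg.norm((np.eye(3)-np.outer(d,d))@(p-o)) for o,d in rs]
def proj(s,p,st=None):
    o,M=cam(s,st);c=M.T@(np.asarray(p)-o);K=s['mtx'];return K[0,0]*c[0]/-c[2]+K[0,2],K[1,1]*c[1]/c[2]+K[1,2]
E
python3 - <<'E'
from h import *
d=pickle.load(open('s0.pkl','rb'))
for n,(x,y,w,h),f in(('scene',(195,180,150,130),5),('side',(200,195,165,120),4.8),('wrist',(170,0,190,320),1.85)):
    c=d[n]['frame'][y:y+h,x:x+w];c=cv2.resize(c,None,fx=f,fy=f,interpolation=cv2.INTER_CUBIC);print(n,c.shape)
    cv2.imwrite(f'pics/z{n}.png',c)
E
```

```text
scene (650, 750, 3)
side (576, 792, 3)
wrist (592, 352, 3)
```

View pics/zscene.png

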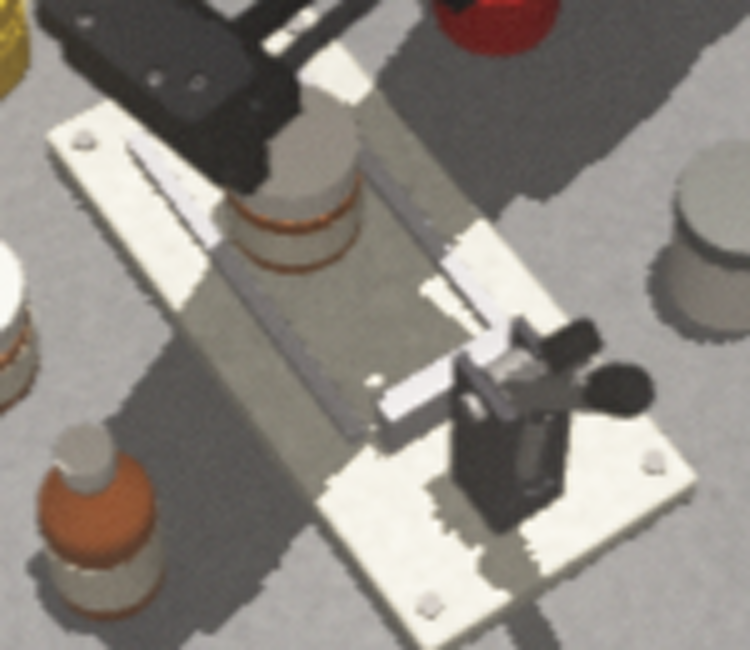

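View pics/zside.png

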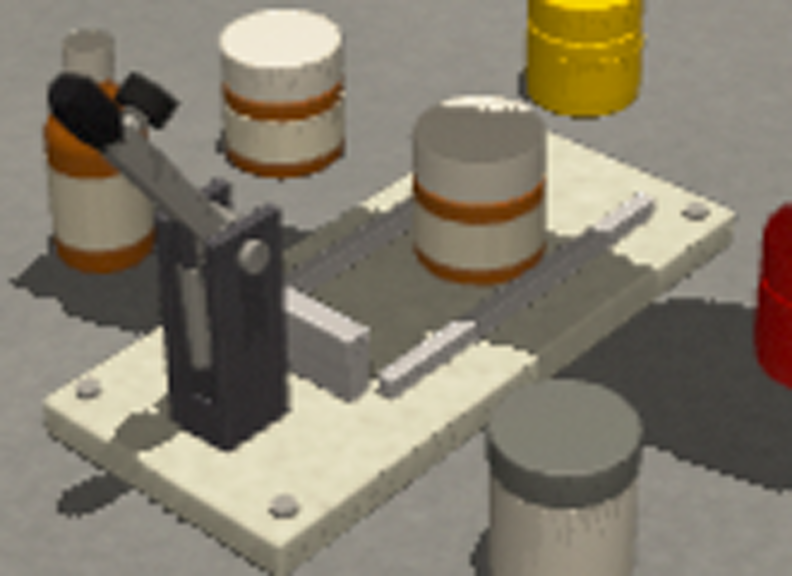

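View pics/zwrist.png

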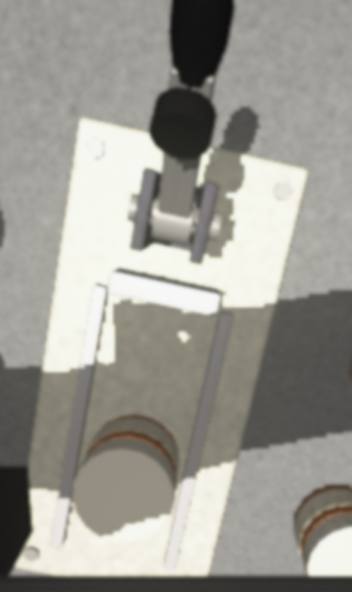

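```bash
cat > m.py <<'E'
from h import *
d=pickle.load(open('s0.pkl','rb'));st=d['state']
Z={'scene':(195,180,5),'side':(200,195,4.8),'wrist':(170,0,1.85)}
def px(n,X):x,y,f=Z[n];return ((X[0]+.5)/f-.5+x,(X[1]+.5)/f-.5+y)
P={'c-x+y':dict(scene=(695,478),side=(278,548),wrist=(81,118)),
'c+x+y':dict(scene=(430,645),side=(45,402),wrist=(308,170)),
'screw-x+y':dict(scene=(655,462),side=(285,505),wrist=(97,150)),
'screw+x+y':dict(scene=(430,605),side=(89,387),wrist=(283,191)),
'lid':dict(side=(480,130),wrist=(125,490)),
'c+x-y':dict(scene=(48,135)),'c-x-y':dict(side=(735,215)),
'stopTopEdge-x':dict(scene=(505,328),side=(367,333),wrist=(117,270)),
}
for k,v in P.items():
    rs=[ray(d[n],px(n,X),st) for n,X in v.items()]
    if len(rs)>1:
        p,e=tri(rs);print(k,p.round(4),np.round(e,4))
    z=.078 if k=='lid' else .018
    if 'stop' not in k: print('   plane',{n:plane(d[n],px(n,X),z,st)[:2].round(4) for n,X in v.items()})
E
python3 m.py
```

```text
c-x+y [0.5579 0.121  0.0168] [0.0011 0.0009 0.0012]
   plane {'scene': array([0.559 , 0.1204]), 'side': array([0.5576, 0.123 ]), 'wrist': array([0.557 , 0.1211])}
c+x+y [0.6814 0.0943 0.0183] [0.0014 0.0012 0.0003]
   plane {'scene': array([0.6804, 0.093 ]), 'side': array([0.6816, 0.0955]), 'wrist': array([0.6817, 0.0944])}
screw-x+y [0.5656 0.105  0.0207] [0.0003 0.0003 0.0005]
   plane {'scene': array([0.5644, 0.1046]), 'side': array([0.5677, 0.1023]), 'wrist': array([0.5649, 0.1048])}
screw+x+y [0.6689 0.083  0.0211] [0.0007 0.0005 0.0011]
   plane {'scene': array([0.6687, 0.0819]), 'side': array([0.6722, 0.0797]), 'wrist': array([0.6682, 0.0833])}
lid [ 0.5811 -0.0714  0.0799] [0.0012 0.0012]
   plane {'side': array([ 0.5821, -0.0757]), 'wrist': array([ 0.5817, -0.0714])}
   plane {'scene': array([ 0.6238, -0.181 ])}
   plane {'side': array([ 0.4976, -0.1526])}
stopTopEdge-x [0.5749 0.0372 0.0506] [0.0036 0.0038 0.0061]
```

```bash
python3 - <<'E'
from h import *
d=pickle.load(open('s0.pkl','rb'));st=d['state']
O=np.array([.5958,-.003]);a=np.radians(-12.1);Rm=np.array([[np.cos(a),-np.sin(a)],[np.sin(a),np.cos(a)]])
def S(p):return (Rm.T@(p[:2]-O)).round(4)
# lid centres by eye: scene, side
Q={'yellow':((186,176),(321.5,194),.06),'spare':((186,237),(259,205),.06),'bottle':((212,270.5),(218.5,206),.105),'tub':((343,216),(317,285),.066),'red':((295,165),(373,246),.06)}
for k,(a1,b1,z) in Q.items():
    p,e=tri([ray(d['scene'],a1),ray(d['side'],b1)]);q=plane(d['side'],b1,z);q2=plane(d['scene'],a1,z)
    print(k,p.round(3),np.round(e,3),'stand',S(p),S(q),S(q2))
# lever tip: grip end
t,e=tri([ray(d['scene'],(195+628/5,180+390/5)),ray(d['side'],(200+78/4.8,195+108/4.8))]);print('tip',t.round(3),e,S(t))
print('pred',[ (Rm@np.array([0,.139])+O).round(4),.192])
E
```

```text
yellow [ 0.613 -0.243  0.055] [0.002 0.002] stand [ 0.0671 -0.2315] [ 0.0609 -0.2215] [ 0.0676 -0.2295]
spare [ 0.711 -0.131  0.056] [0.001 0.001] stand [ 0.1397 -0.1008] [ 0.1336 -0.0932] [ 0.1399 -0.0997]
bottle [ 0.738 -0.022  0.099] [0. 0.] stand [0.1426 0.0112] [0.1346 0.0183] [0.1435 0.0136]
tub [0.471 0.066 0.065] [0.004 0.004] stand [-0.1367  0.041 ] [-0.1374  0.047 ] [-0.1388  0.0371]
red [ 0.434 -0.096  0.057] [0.002 0.002] stand [-0.1384 -0.1252] [-0.1411 -0.1184] [-0.1378 -0.1247]
tip [0.623 0.128 0.183] [np.float64(0.0005181928573532473), np.float64(0.0005181928573533599)] [-0.0003  0.1334]
pred [array([0.6249, 0.1329]), 0.192]
```

Call:
{"fn": "move_arm", "kwargs": {"turn": [[0,0,0.0168],[0,0,0.0168],[0,0,0],[0,0,0],[0,0,0],[0,0,0],[0,0,0],[0,0,0],[0,0,0],[0,0,0]], "dp": [[0,0,0],[0,0,0],[-0.89,-0.18,0],[-0.89,-0.18,0],[-0.89,-0.18,0],[-0.89,-0.18,0],[-0.89,-0.18,0],[-0.89,-0.18,0],[0,0,0],[0,0,0]], "jaw": [1,1,1,1,1,1,1,1,1,1]}}

```text
clock: 0.98
tool_pos: [0.5699, -0.1264, 0.2137]
eef_rot: [0.779, 0.627, -0.0, -0.0]
contact_force: [0.2, 0.2, 0.2]
opening: 0.268
```

```bash
cat >> h.py <<'E'
O=np.array([.5958,-.003]);a=np.radians(-12.1);Rm=np.array([[np.cos(a),-np.sin(a)],[np.sin(a),np.cos(a)]])
def S(p):return (Rm.T@(np.asarray(p)[:2]-O)).round(4)
def W(x,y,z):return np.r_[Rm@np.array([x,y])+O,z]
def look(k,names=('wrist',)):
    from plant import r
    s=r.get_state();d={'state':s}
    print('t',s['clock'],'stand',S(s['tool_pos']),'z',s['tool_pos'][2].round(4),'F',np.round(s['contact_force'],2),'open',round(float(s['opening']),3))
    A=R.from_quat(s['eef_rot']).as_matrix();print('toolx',A[:,0].round(4),'z',A[:,2].round(4))
    for n in names:
        s2=r.get_state();d[n]=r.snapshot(n);d[n+'st']=s2;cv2.imwrite(f'pics/{n}{k}.png',d[n]['frame'])
    pickle.dump(d,open(f's{k}.pkl','wb'))
E
python3 -c "
from h import *
look(1,('wrist','scene','side'))
d=pickle.load(open('s1.pkl','rb'))
import glob
f=d['scene']['frame'][150:320,170:350];g=d['side']['frame'][130:320,190:370]
cv2.imwrite('pics/c1.png',np.hstack([cv2.resize(f,(400,378),interpolation=2),cv2.resize(g,(400,378),interpolation=2)]))"
```

```text
t 0.9833 stand [ 0.0006 -0.126 ] z 0.2137 F [0.16 0.19 0.16] open 0.268
toolx [ 2.125e-01  9.772e-01 -6.000e-04] z [-7.e-04 -5.e-04 -1.e+00]
```

View pics/wrist1.png

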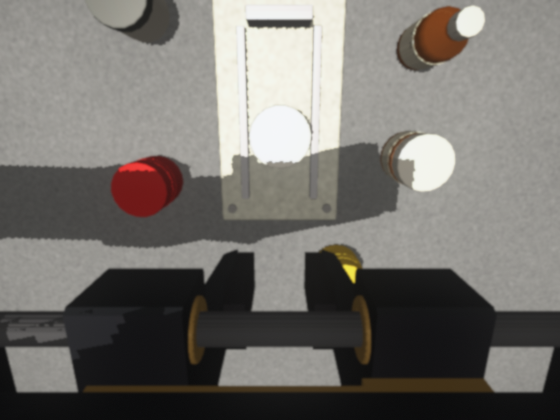

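View pics/c1.png

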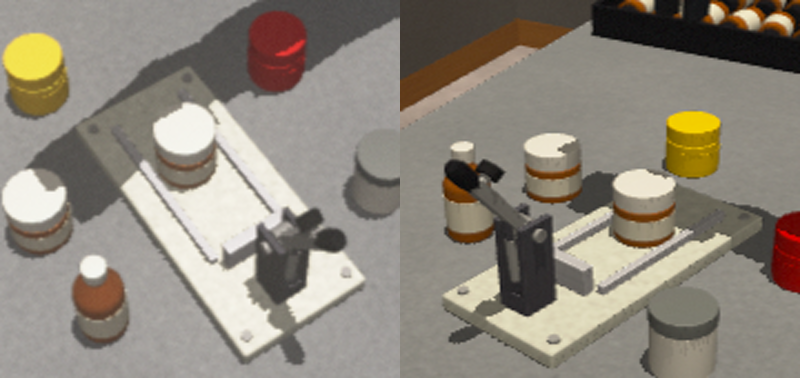

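The stand now points straight up in the wrist image and is centred at about column 280. The jar's lid is at (281,136), and the plate's rear corners are at (223,219) and (338,219).

```bash
python3 - <<'E'
from h import *
d=pickle.load(open('s1.pkl','rb'));st=d['wriststst'] if 0 else d['wristst'];w=d['wrist']
for n,uv,z in(('lid',(281,136),.078),('c-',(223,219),.018),('c+',(338,219),.018),('stop top front',(280,19.5),.048),('railL',(242,110),.028),('railR',(317,110),.028)):print(n,S(plane(w,uv,z,st)))
sc=d['scene']
p,e=tri([ray(w,(281,136),st),ray(sc,(170+186/400*180,150+122/378*170))]);print('lid tri',p,e,S(p))
E
```

```text
lid [ 0.0012 -0.073 ]
c- [-0.0649 -0.1689]
c+ [ 0.0663 -0.1693]
stop top front [0.0006 0.0273]
railL [-0.0382 -0.05  ]
railR [ 0.038  -0.0502]
lid tri [ 0.58144715 -0.07361514  0.08872434] [np.float64(0.0004969915021110604), np.float64(0.0004969915021111462)] [ 0.0008 -0.0721]
```

Call:
{"fn": "move_arm", "kwargs": {"turn": [[0,0,0],[0,0,0],[0,0,0],[0,0,0],[0,0,0],[0,0,0],[0,0,0],[0,0,0],[0,0,0]], "dp": [[0,0,0.6],[0,0,0.8],[0,0,0.9],[0,0,0.9],[0,0,0.9],[0,0,0.9],[0,0,0.8],[0,0,0.6],[0,0,0]], "jaw": [1,1,1,1,1,1,1,1,1]}}

```text
clock: 1.88
tool_pos: [0.5691, -0.1226, 0.0508]
eef_rot: [0.777, 0.63, -0.001, -0.002]
contact_force: [0.4, 0.2, -0.4]
opening: 0.004
```

Call:
{"fn": "move_arm", "kwargs": {"turn": [[0,0,0],[0,0,0],[0,0,0],[0,0,0],[0,0,0],[0,0,0],[0,0,0],[0,0,0],[0,0,0],[0,0,0]], "dp": [[0,0,0.3],[0,-0.02,0],[0.2,0,0],[0.2,0,0],[0.2,0,0],[0.2,0,0],[0.2,0,0],[0.2,0,0],[0.2,0,0],[0.2,0,0]], "jaw": [1,1,1,1,1,1,1,1,1,1]}}

```text
clock: 2.72
tool_pos: [0.5787, -0.0854, 0.0465]
eef_rot: [0.778, 0.629, -0.0, 0.0]
contact_force: [0.0, -1.4, 2.8]
opening: 0.005
```

```bash
python3 -c "
from h import *
look(2,('wrist','side'))"
```

```text
t 2.7167 stand [ 0.0005 -0.0841] z 0.0465 F [ 0.04 -1.35  2.84] open 0.005
toolx [ 2.097e-01  9.778e-01 -3.000e-04] z [ 2.e-04 -4.e-04 -1.e+00]
```

View pics/wrist2.png

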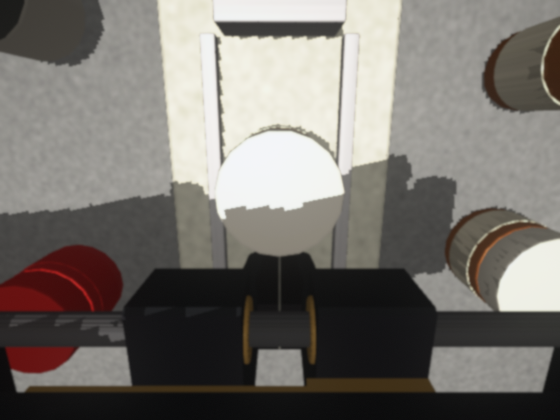

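View pics/side2.png

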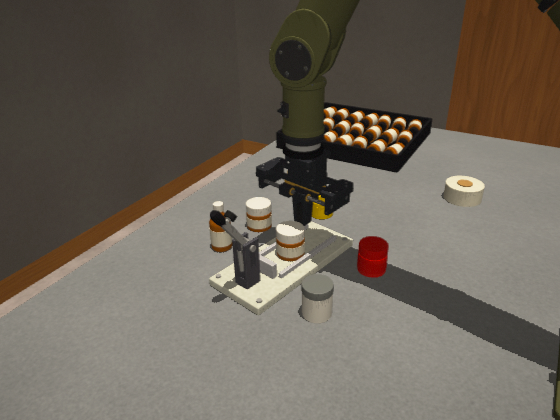

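The jar is upright and centred (lid at (281,192)), with the shut fingers against it. I'll keep pushing.

Call:
{"fn": "move_arm", "kwargs": {"turn": [[0,0,0],[0,0,0],[0,0,0],[0,0,0],[0,0,0],[0,0,0],[0,0,0],[0,0,0],[0,0,0]], "dp": [[0.2,0,0.05],[0.2,0,0.05],[0.2,0,0],[0.2,0,0],[0.2,0,0],[0.2,0,0],[0.2,0,0],[0.2,0,0],[0.1,0,0]], "jaw": [1,1,1,1,1,1,1,1,1]}}

```text
clock: 3.57
tool_pos: [0.5877, -0.0427, 0.0438]
eef_rot: [0.777, 0.629, 0.0, -0.0]
contact_force: [-0.1, -2.3, 1.3]
opening: 0.01
```

```bash
python3 -c "
from h import *
look(3,('wrist',))
d=pickle.load(open('s3.pkl','rb'));d2=pickle.load(open('s2.pkl','rb'))
print(S(plane(d2['wrist'],(281,192),.078,d2['wristst'])))"
```

```text
t 3.5667 stand [ 0.0004 -0.0406] z 0.0438 F [-0.1  -2.34  1.33] open 0.01
toolx [2.085e-01 9.780e-01 8.000e-04] z [ 3.e-04  7.e-04 -1.e+00]
[ 0.0004 -0.0445]
```

View pics/wrist3.png

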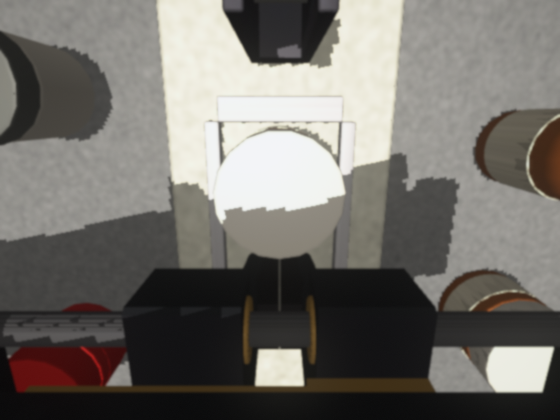

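The lid's far edge (row ~128) is just short of the stop's face, and the force is still at sliding level. I'll creep forward until it rises.

Call:
{"fn": "move_arm", "kwargs": {"turn": [[0,0,0],[0,0,0],[0,0,0],[0,0,0]], "dp": [[0.06,0,0],[0.06,0,0],[0,0,0],[0,0,0]], "jaw": [1,1,1,1]}}

```text
clock: 3.95
tool_pos: [0.588, -0.0412, 0.0438]
eef_rot: [0.778, 0.629, 0.0, -0.0]
contact_force: [-0.3, -0.9, -0.1]
opening: 0.001
```

Call:
{"fn": "move_arm", "kwargs": {"turn": [[0,0,0],[0,0,0],[0,0,0]], "dp": [[0.1,0,0],[0.1,0,0],[0,0,0]], "jaw": [1,1,1]}}

```text
clock: 4.2
tool_pos: [0.5883, -0.0401, 0.044]
eef_rot: [0.778, 0.628, -0.002, 0.001]
contact_force: [-2.0, -6.5, 3.3]
opening: 0.004
```

Call:
{"fn": "move_arm", "kwargs": {"turn": [[0,0,0],[0,0,0],[0,0,0]], "dp": [[0.1,0,0],[0,0,0],[0,0,0]], "jaw": [1,1,1]}}

```text
clock: 4.45
tool_pos: [0.5883, -0.0399, 0.0442]
eef_rot: [0.779, 0.627, -0.003, 0.002]
contact_force: [-2.6, -10.3, 4.4]
opening: 0.007
```

```bash
python3 -c "
from h import *
look(4,('wrist','side','scene'))
d=pickle.load(open('s4.pkl','rb'))
f=d['scene']['frame'][150:320,170:350];g=d['side']['frame'][130:320,190:370]
cv2.imwrite('pics/c4.png',np.hstack([cv2.resize(f,(400,378),interpolation=2),cv2.resize(g,(400,378),interpolation=2)]))"
```

```text
t 4.45 stand [ 0.0004 -0.0377] z 0.0442 F [ -2.59 -10.29   4.38] open 0.007
toolx [ 0.2137  0.9769 -0.0075] z [-0.0025 -0.0071 -1.    ]
```

View pics/wrist4.png

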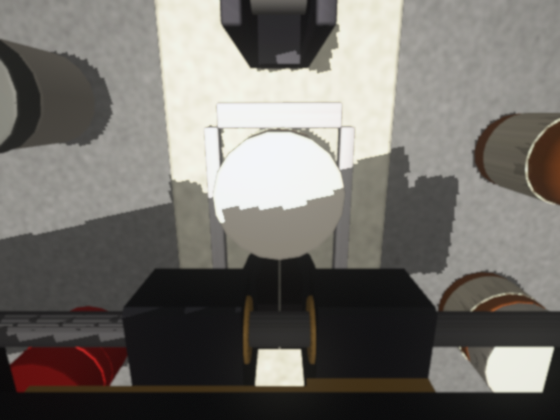

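View pics/c4.png

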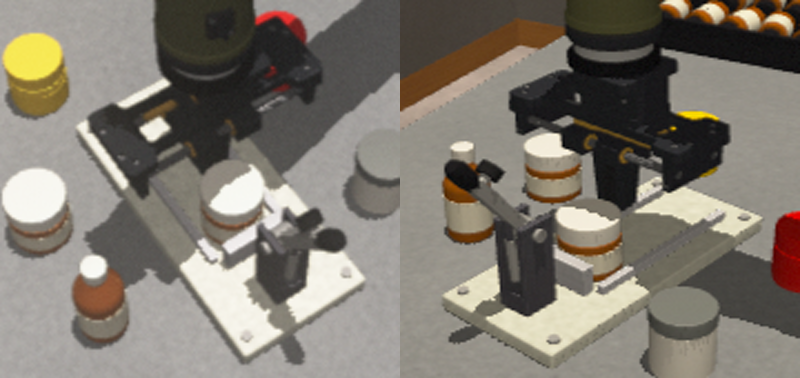

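The jar is home: the finger stopped with 10 N on it, the lid is against the stop and the jar is upright. I'll back off, rise, and pass over to the lever's far side.

Call:
{"fn": "move_arm", "kwargs": {"turn": [[0,0,0],[0,0,0],[0,0,0],[0,0,0],[0,0,0],[0,0,0],[0,0,0],[0,0,0],[0,0,0],[0,0,0]], "dp": [[-0.4,0,0],[-0.7,0,0],[-0.7,0,0],[0,0,-0.7],[0,0,-1],[0,0,-1],[0,0,-1],[0,0,-1],[0,0,-1],[0,0,-1]], "jaw": [1,1,1,1,1,1,1,1,1,1]}}

```text
clock: 5.43
tool_pos: [0.5802, -0.077, 0.2126]
eef_rot: [0.777, 0.629, 0.001, -0.0]
contact_force: [0.3, 0.9, -0.1]
opening: 0.005
```

Call:
{"fn": "move_arm", "kwargs": {"turn": [[0,0,0],[0,0,0],[0,0,0],[0,0,0],[0,0,0]], "dp": [[0,0,-1],[0,0,-1],[0,0,-1],[0,0,0],[0,0,0]], "jaw": [1,1,1,1,1]}}

```text
clock: 5.85
tool_pos: [0.5811, -0.0772, 0.2876]
eef_rot: [0.777, 0.629, 0.002, 0.001]
contact_force: [-0.9, -0.1, -0.7]
opening: 0.004
```

```bash
python3 -c "
from h import *
look(5,('wrist','side','scene'))
d=pickle.load(open('s5.pkl','rb'))
f=d['scene']['frame'][180:310,195:345];g=d['side']['frame'][195:315,200:350]
cv2.imwrite('pics/c5.png',np.hstack([cv2.resize(f,(400,347),interpolation=2),cv2.resize(g,(400,347),interpolation=2)]))"
```

```text
t 5.85 stand [ 0.0012 -0.0756] z 0.2876 F [-0.86 -0.07 -0.69] open 0.004
toolx [0.2088 0.9779 0.0014] z [ 3.6e-03  7.0e-04 -1.0e+00]
```

View pics/wrist5.png

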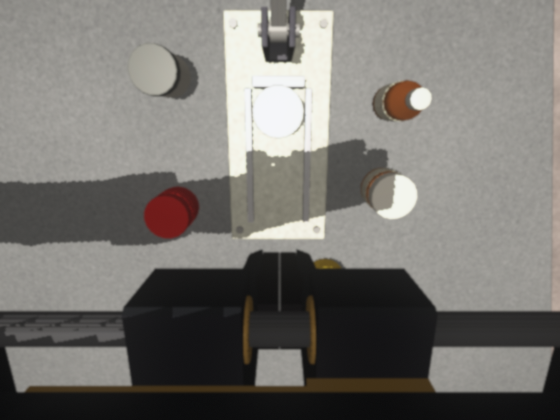

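View pics/c5.png

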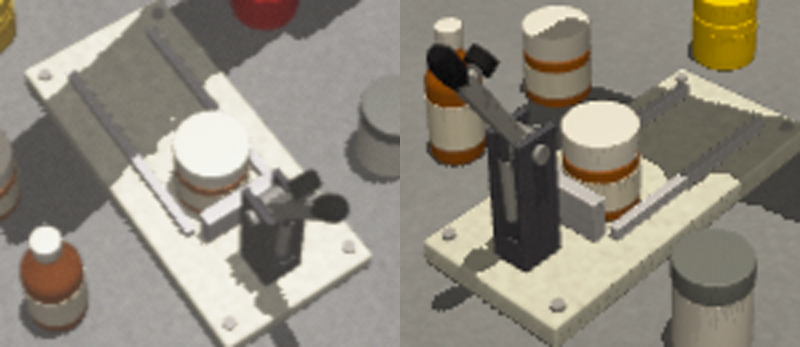

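```bash
python3 -c "
from h import *
d=pickle.load(open('s5.pkl','rb'));w=d['wrist'];st=d['wristst']
print('lid',S(plane(w,(278,110.5),.078,st)),'stop face',S(plane(w,(278,86),.048,st)),'pred lid',proj(w,W(0,0,.078),st))"
```

```text
lid [-0.0005  0.0006] stop face [-0.0005  0.028 ] pred lid (np.float64(278.4766226485554), np.float64(111.06379411936369))
```

Call:
{"fn": "move_arm", "kwargs": {"turn": [[0,0,0],[0,0,0],[0,0,0],[0,0,0],[0,0,0],[0,0,0],[0,0,0],[0,0,0],[0,0,0],[0,0,0]], "dp": [[0.7,-0.05,0],[1,0,0],[1,0,0],[1,0,0],[1,0,0],[1,0,0],[1,0,0],[1,0,0],[1,0,0],[1,0,0]], "jaw": [1,1,1,1,1,1,1,1,1,1]}}

```text
clock: 6.83
tool_pos: [0.6291, 0.1607, 0.2846]
eef_rot: [0.778, 0.629, -0.001, -0.001]
contact_force: [0.1, 0.1, 0.4]
opening: 0.008
```

Call:
{"fn": "move_arm", "kwargs": {"turn": [[0,0,0],[0,0,0],[0,0,0],[0,0,0]], "dp": [[0.7,0,0],[0.3,0,0],[0,0,0],[0,0,0]], "jaw": [1,1,1,1]}}

```text
clock: 7.17
tool_pos: [0.6347, 0.1829, 0.2853]
eef_rot: [0.778, 0.629, -0.001, 0.0]
contact_force: [0.2, 0.4, -0.9]
opening: 0.003
```

```bash
python3 -c "
from h import *
look(6,())"
```

```text
t 7.1667 stand [-0.001   0.1899] z 0.2853 F [ 0.25  0.36 -0.86] open 0.003
toolx [ 0.2098  0.9777 -0.002 ] z [-0.0015 -0.0017 -1.    ]
```

The jar measures home at (-0.5, +0.6) mm. Next I'll lower behind the lever.

Call:
{"fn": "move_arm", "kwargs": {"turn": [[0,0,0],[0,0,0],[0,0,0],[0,0,0],[0,0,0],[0,0,0],[0,0,0]], "dp": [[0,0.04,0.7],[0,0,1],[0,0,1],[0,0,1],[0,0,0.7],[0,0,0],[0,0,0]], "jaw": [1,1,1,1,1,1,1]}}

```text
clock: 7.75
tool_pos: [0.6357, 0.1815, 0.1759]
eef_rot: [0.778, 0.628, -0.001, 0.0]
contact_force: [0.2, -0.8, 0.2]
opening: 0.003
```

```bash
python3 -c "
from h import *
look(7,('side','scene'))
d=pickle.load(open('s7.pkl','rb'))
f=d['scene']['frame'][150:320,170:350];g=d['side']['frame'][120:310,170:350]
cv2.imwrite('pics/c7.png',np.hstack([cv2.resize(f,(400,378),interpolation=2),cv2.resize(g,(400,422),interpolation=2)[:378]]))"
```

```text
t 7.75 stand [0.0003 0.1888] z 0.1759 F [ 0.21 -0.83  0.22] open 0.003
toolx [ 0.2117  0.9773 -0.0021] z [-0.0017 -0.0018 -1.    ]
```

View pics/c7.png

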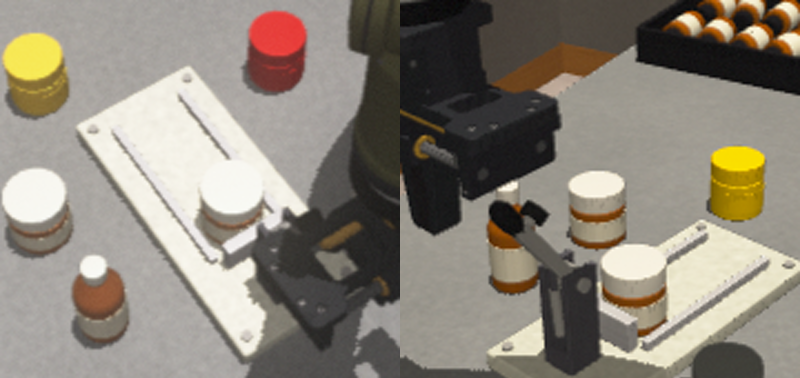

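The fingertip is on the lever's +y side, level with the grip. I'll push it towards -y.

Call:
{"fn": "move_arm", "kwargs": {"turn": [[0,0,0],[0,0,0],[0,0,0],[0,0,0],[0,0,0],[0,0,0]], "dp": [[-0.4,0,0],[-0.4,0,0],[-0.4,0,0],[-0.4,0,0],[-0.4,0,0],[-0.4,0,0]], "jaw": [1,1,1,1,1,1]}}

```text
clock: 8.35
tool_pos: [0.6232, 0.1235, 0.1766]
eef_rot: [0.778, 0.628, 0.0, 0.0]
contact_force: [0.0, -0.4, 0.5]
opening: 0.002
```

```bash
python3 -c "
from h import *
look(8,('side','wrist'))
d=pickle.load(open('s8.pkl','rb'))
f=d['wrist']['frame'];g=d['side']['frame'][120:310,170:350]
cv2.imwrite('pics/c8.png',np.hstack([cv2.resize(f,(400,300)),cv2.resize(g,(400,422),interpolation=2)[:300]]))"
```

```text
t 8.35 stand [0.0003 0.1295] z 0.1766 F [ 0.01 -0.39  0.49] open 0.002
toolx [ 2.103e-01  9.776e-01 -3.000e-04] z [ 3.e-04 -3.e-04 -1.e+00]
```

View pics/c8.png

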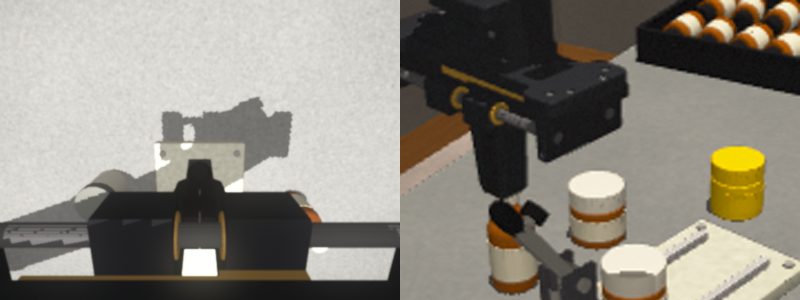

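```bash
python3 -c "
from h import *
d=pickle.load(open('s8.pkl','rb'));s=d['side'];d0=pickle.load(open('s0.pkl','rb'))
f=lambda p:np.round(proj(s,p))
print('tcp',f(d['state']['tool_pos']),'tip',f(W(0,.139,.192)),'piv',f(W(0,.075,.1)))
g=s['frame'][150:300,180:300];cv2.imwrite('pics/c9.png',cv2.resize(g,(600,750)[:2],interpolation=2)[:600])
"
```

```text
tcp [218. 220.] tip [213. 214.] piv [246. 245.]
```

View pics/c9.png

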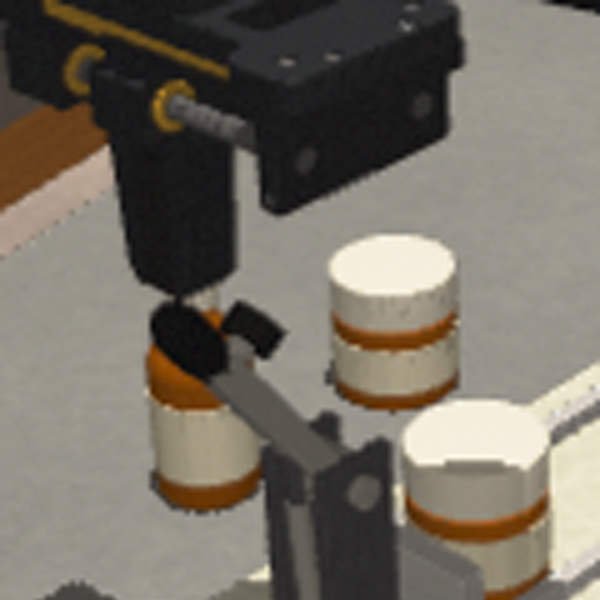

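```bash
python3 -c "
from h import *
for k in (4,7,8):
    d=pickle.load(open(f's{k}.pkl','rb'));s=d['side'];p=d['sidest']['tool_pos'];y=S(p)
    print(k,'tcp',np.round(proj(s,p)),[np.round(proj(s,W(y[0]+a,y[1]+b,p[2]))) for a in(-.0175,.0175) for b in(-.009,.009)], 'next st z',p)
g=pickle.load(open('s7.pkl','rb'))['side']['frame'][120:270,160:280];h=pickle.load(open('s8.pkl','rb'))['scene'] if 0 else pickle.load(open('s7.pkl','rb'))['scene']['frame'][200:320,260:380]
cv2.imwrite('pics/c10.png',np.hstack([cv2.resize(g,(400,500),interpolation=2),cv2.resize(h,(400,500),interpolation=2)]))
"
```

```text
4 tcp [288. 244.] [array([298., 245.]), array([292., 249.]), array([285., 239.]), array([279., 243.])] next st z [ 0.5883002  -0.0399229   0.04418619]
7 tcp [189. 235.] [array([201., 237.]), array([192., 242.]), array([187., 229.]), array([177., 234.])] next st z [0.6356815  0.18151896 0.17585102]
8 tcp [218. 220.] [array([230., 221.]), array([222., 226.]), array([215., 214.]), array([207., 218.])] next st z [0.6232447  0.12352775 0.1765634 ]
```

View pics/c10.png

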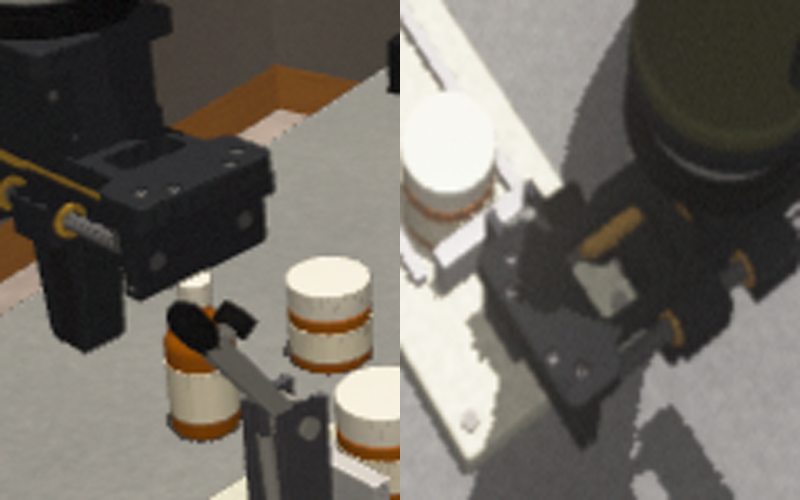

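```bash
python3 -c "
from h import *
d=pickle.load(open('s5.pkl','rb'));w=d['wrist'];st=d['wristst'];A=R.from_quat(st['eef_rot']).as_matrix()
for q in((0,0,0),(.009,0,0),(-.009,0,0),(.009,0.0175,0),(.009,0,-.03),(.009,0.0175,-.03)):print(q,np.round(proj(w,A@np.array(q)+st['tool_pos'],st)))
s=d['side'];print(np.round(proj(s,st['tool_pos'])))
g=s['frame'][60:260,220:380];h=d['scene']['frame'][120:280,180:308];sc=d['scene'];print(np.round(proj(sc,st['tool_pos'])))
cv2.imwrite('pics/c11.png',np.hstack([cv2.resize(g,(400,500),interpolation=2),cv2.resize(h,(400,500),interpolation=2)]))
"
```

```text
(0, 0, 0) [281. 250.]
(0.009, 0, 0) [281. 235.]
(-0.009, 0, 0) [281. 265.]
(0.009, 0.0175, 0) [313. 235.]
(0.009, 0, -0.03) [281. 257.]
(0.009, 0.0175, -0.03) [320. 257.]
[301. 120.]
[248. 136.]
```

View pics/c11.png

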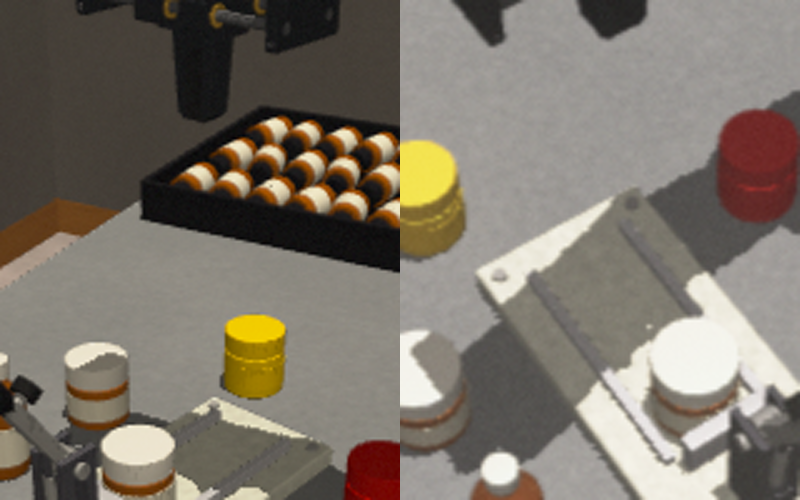

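The fingertip in the images sits about 20 mm above the reported TCP, seen consistently in the side and scene views. So the finger passed over the grip without touching it: force stayed near zero and the lever hasn't moved. I'll go back, lower 22 mm more and try again.

Call:
{"fn": "move_arm", "kwargs": {"turn": [[0,0,0],[0,0,0],[0,0,0],[0,0,0],[0,0,0],[0,0,0]], "dp": [[0.6,0,0],[0.9,0,0],[0.6,0,0],[0,0,0.5],[0,0,0.4],[0,0,0]], "jaw": [1,1,1,1,1,1]}}

```text
clock: 8.95
tool_pos: [0.6326, 0.1774, 0.1513]
eef_rot: [0.777, 0.629, -0.002, -0.001]
contact_force: [-0.3, -0.4, -0.2]
opening: 0.006
```

Call:
{"fn": "move_arm", "kwargs": {"turn": [[0,0,0],[0,0,0],[0,0,0],[0,0,0],[0,0,0]], "dp": [[-0.3,0,0],[-0.3,0,0],[-0.3,0,0],[-0.3,0,0],[-0.3,0,0]], "jaw": [1,1,1,1,1]}}

```text
clock: 9.37
tool_pos: [0.6278, 0.1408, 0.1553]
eef_rot: [0.778, 0.628, 0.003, -0.0]
contact_force: [1.5, 6.4, 5.0]
opening: -0.0
```

```bash
python3 -c "
from h import *
look(12,('side',))
g=pickle.load(open('s12.pkl','rb'))['side']['frame'][130:280,160:310]
cv2.imwrite('pics/c12.png',cv2.resize(g,(600,600),interpolation=2))
"
```

```text
t 9.3667 stand [0.0011 0.1473] z 0.1553 F [1.46 6.37 4.98] open -0.0
toolx [0.2102 0.9777 0.0045] z [ 0.0037  0.0038 -1.    ]
```

View pics/c12.png

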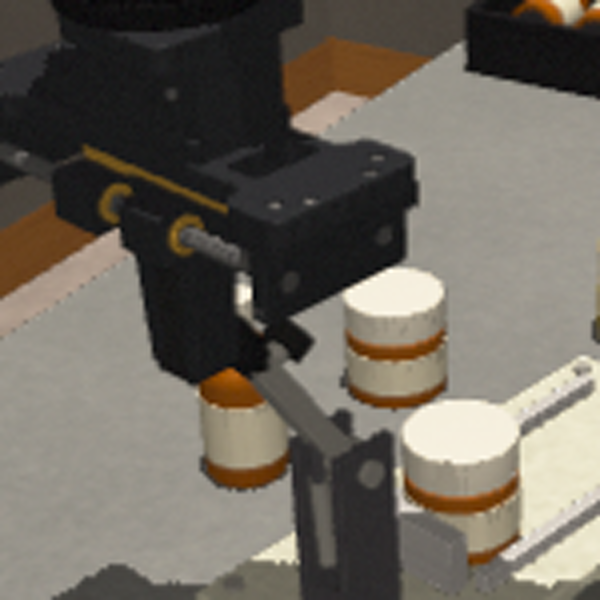

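The finger now has the grip, with about 6 N of force. I'll continue in short steps and watch the force.

Call:
{"fn": "move_arm", "kwargs": {"turn": [[0,0,0],[0,0,0],[0,0,0]], "dp": [[-0.3,0,0],[-0.3,0,0],[-0.3,0,0]], "jaw": [1,1,1]}}

```text
clock: 9.67
tool_pos: [0.6227, 0.1189, 0.1549]
eef_rot: [0.777, 0.629, 0.002, -0.0]
contact_force: [1.6, 4.2, 1.9]
opening: 0.002
```

```bash
python3 -c "
from h import *
look(13,('side',))
g=pickle.load(open('s13.pkl','rb'))['side']['frame'][130:280,160:310]
cv2.imwrite('pics/c13.png',cv2.resize(g,(600,600),interpolation=2))
"
```

```text
t 9.6667 stand [0.0008 0.1248] z 0.1549 F [1.59 4.18 1.87] open 0.002
toolx [0.2084 0.978  0.0029] z [ 0.0028  0.0024 -1.    ]
```

View pics/c13.png

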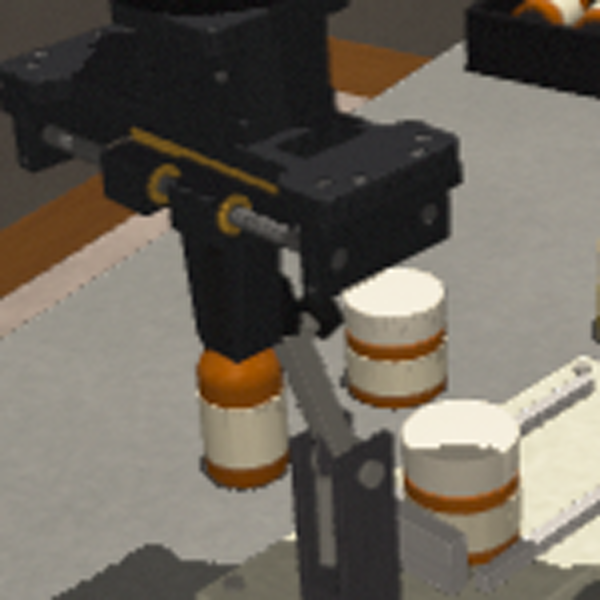

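The lever is following the finger, now leaning roughly 0.35 rad from upright. I'll continue and rise slightly.

Call:
{"fn": "move_arm", "kwargs": {"turn": [[0,0,0],[0,0,0],[0,0,0],[0,0,0]], "dp": [[-0.3,0,-0.1],[-0.3,0,-0.1],[-0.3,0,-0.1],[-0.3,0,-0.05]], "jaw": [1,1,1,1]}}

```text
clock: 10.05
tool_pos: [0.6148, 0.0867, 0.1625]
eef_rot: [0.778, 0.628, -0.001, 0.0]
contact_force: [-0.5, 0.8, -1.2]
opening: 0.006
```

```bash
python3 -c "
from h import *
look(14,('side',))
g=pickle.load(open('s14.pkl','rb'))['side']['frame'][130:280,160:310]
cv2.imwrite('pics/c14.png',cv2.resize(g,(600,600),interpolation=2))
"
```

```text
t 10.05 stand [-0.0002  0.0917] z 0.1625 F [-0.49  0.79 -1.25] open 0.006
toolx [ 0.2103  0.9776 -0.0015] z [-0.0014 -0.0013 -1.    ]
```

View pics/c14.png

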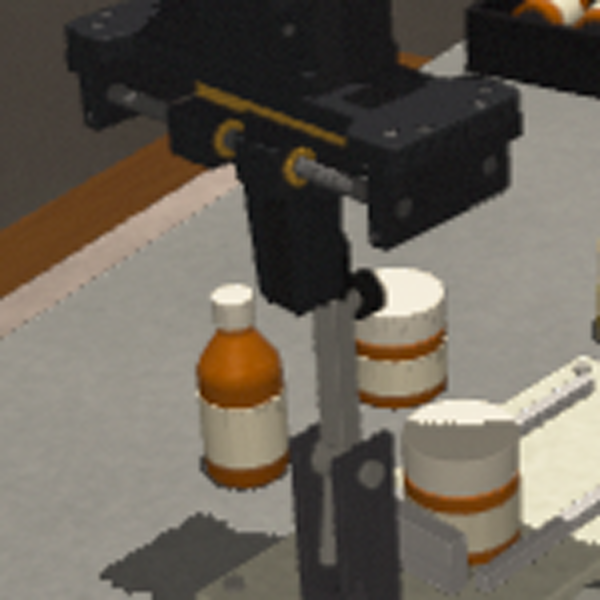

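The lever is about upright and the force has faded. I'll push past centre.

Call:
{"fn": "move_arm", "kwargs": {"turn": [[0,0,0],[0,0,0],[0,0,0],[0,0,0],[0,0,0]], "dp": [[-0.3,0,0],[-0.3,0,0],[-0.3,0,0],[-0.3,0,0],[-0.2,0,0]], "jaw": [1,1,1,1,1]}}

```text
clock: 10.52
tool_pos: [0.6077, 0.0523, 0.1624]
eef_rot: [0.778, 0.628, -0.001, 0.0]
contact_force: [0.6, 0.1, -0.3]
opening: 0.004
```

```bash
python3 -c "
from h import *
look(15,('side',))
g=pickle.load(open('s15.pkl','rb'))['side']['frame'][130:280,160:310]
cv2.imwrite('pics/c15.png',cv2.resize(g,(600,600),interpolation=2))
"
```

```text
t 10.5167 stand [0.0001 0.0566] z 0.1624 F [ 0.61  0.14 -0.29] open 0.004
toolx [ 0.2107  0.9776 -0.0014] z [-9.0e-04 -1.3e-03 -1.0e+00]
```

View pics/c15.png

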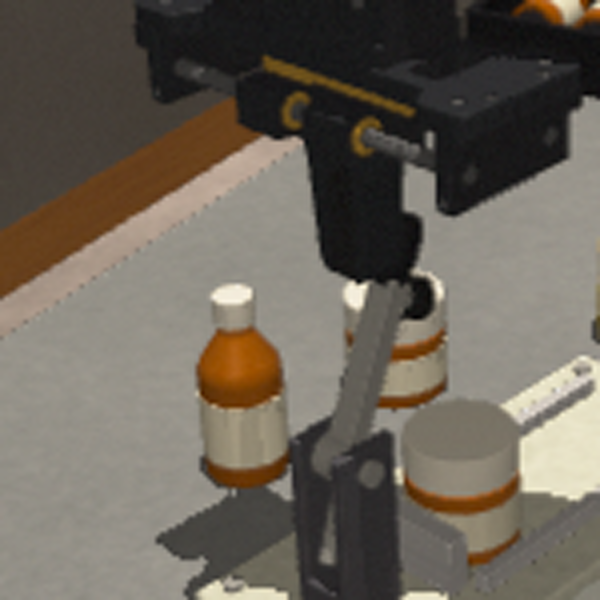

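The lever is past upright but hasn't snapped yet, so a bit more.

Call:
{"fn": "move_arm", "kwargs": {"turn": [[0,0,0],[0,0,0],[0,0,0],[0,0,0],[0,0,0]], "dp": [[-0.3,0,0],[-0.3,0,0],[-0.2,0,0],[0,0,0],[0,0,0]], "jaw": [1,1,1,1,1]}}

```text
clock: 10.98
tool_pos: [0.6041, 0.0343, 0.1626]
eef_rot: [0.778, 0.628, 0.0, 0.0]
contact_force: [0.3, -0.2, -0.7]
opening: 0.006
```

```bash
python3 -c "
from h import *
look(16,('side',))
g=pickle.load(open('s16.pkl','rb'))['side']['frame'][130:280,160:310]
cv2.imwrite('pics/c16.png',cv2.resize(g,(600,600),interpolation=2))
"
```

```text
t 10.9833 stand [0.0002 0.0382] z 0.1626 F [ 0.26 -0.2  -0.72] open 0.006
toolx [0.2102 0.9777 0.    ] z [ 1.e-04  0.e+00 -1.e+00]
```

View pics/c16.png

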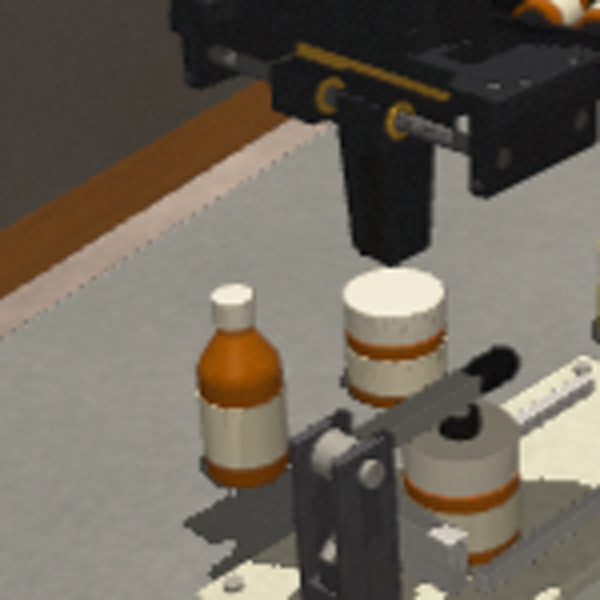

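It has snapped down onto the lid. I'll raise the arm clear and check.

Call:
{"fn": "move_arm", "kwargs": {"turn": [[0,0,0],[0,0,0],[0,0,0],[0,0,0],[0,0,0],[0,0,0],[0,0,0],[0,0,0],[0,0,0],[0,0,0]], "dp": [[0,0,-0.6],[0,0,-0.8],[0,0,-0.8],[0,0,-0.8],[-0.8,0,-0.8],[-0.8,0,0],[-0.8,0,0],[-0.8,0,0],[-0.8,0,0],[0,0,0]], "jaw": [1,1,1,1,1,1,1,1,1,1]}}

```text
clock: 11.87
tool_pos: [0.5821, -0.0683, 0.2576]
eef_rot: [0.78, 0.626, -0.001, 0.001]
contact_force: [-0.5, -1.2, -0.9]
opening: 0.003
```

```bash
python3 -c "
from h import *
look(17,('wrist','side','scene'))
d=pickle.load(open('s17.pkl','rb'));d0=pickle.load(open('s1.pkl','rb'))
f=d['scene']['frame'][150:320,170:350];g=d['side']['frame'][180:330,200:380]
cv2.imwrite('pics/c17.png',np.hstack([cv2.resize(f,(400,378),interpolation=2),cv2.resize(g,(400,378),interpolation=2)]))
s=d['side']; print('pred tip',proj(s,W(0,.075-.112*np.sin(2.18-.61),.1+.112*np.cos(2.18-.61))))
for n,(y0,y1,x0,x1) in dict(scene=(160,305,165,235),side=(180,245,205,275)).items():
  print(n,'bystander region mean diff',cv2.absdiff(d[n]['frame'],d0[n]['frame'])[y0:y1,x0:x1].mean())
"
```

```text
t 11.8667 stand [ 0.0003 -0.0667] z 0.2576 F [-0.46 -1.24 -0.89] open 0.003
toolx [ 0.2153  0.9765 -0.0038] z [-8.0e-04 -3.7e-03 -1.0e+00]
pred tip (np.float64(287.8512074919823), np.float64(219.75823459410597))
scene bystander region mean diff 20.739310344827587
side bystander region mean diff 14.964175824175824
```

View pics/c17.png

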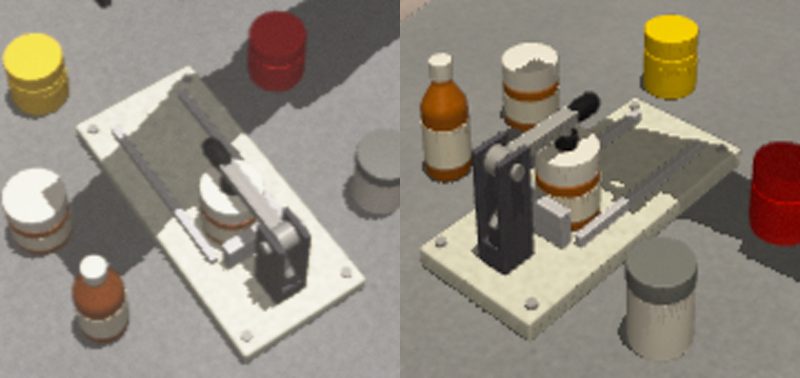

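View pics/wrist17.png

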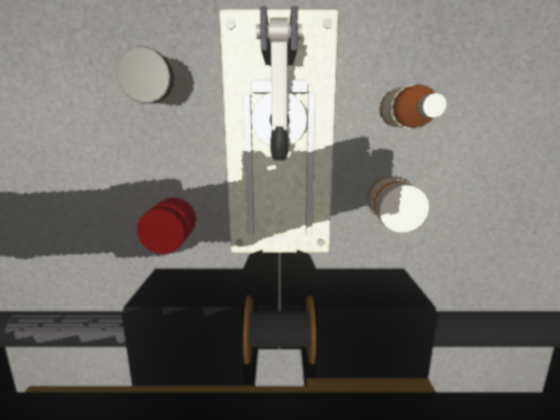

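The lever lies level with its pad on the lid, and the grip end in the side view (~(289,218)) matches the predicted (288,220). The bystanders sit at the same picture positions as before. The region-difference check was inconclusive because of moving shadows. I'll do a last jar measurement and then hand in.

```bash
python3 -c "
from h import *
from plant import r
d=pickle.load(open('s17.pkl','rb'));w=d['wrist'];st=d['wristst']
print('lid seen',S(plane(w,(279.5,120),.078,st)),'pred px home',proj(w,W(0,0,.078),st))
s=r.get_state();print(s['clock'],s['contact_force'])
r.finish_job()"
```

```text
lid seen [-0.0001 -0.001 ] pred px home (np.float64(279.5924974633857), np.float64(118.92107266650456))
12.0167 [0.20018562 0.46673066 0.95895295]
the job is handed in; nothing more can be done
```

The jar is home against the end stop and the lever has snapped down onto its lid; I handed the job in at about 12 s of the 42 s allowed.

**Jar:** I pushed it along the channel with the shut fingertips until it stopped on the end stop, with about 10 N on the finger. Its last measured position was within about 1 mm of home, and it stayed upright.

**Lever:** I then pushed it from behind over its centre. In the final pictures it lies level with its pad on the lid, and its tip is where it should be for a clamped jar. The arm was raised clear and touching nothing.

**What failed or disagreed:**
- **First lever push missed:** the fingertip passed over the grip without touching it. In the pictures it sits about 20 mm above the reported tool position, so I went back, lowered the tool about 22 mm, and the second push worked.
- **Jar push height:** for the same reason, the finger was probably about 20 mm higher on the jar than I intended. It did not tip.
- **Other containers:** an automatic before/after picture comparison was inconclusive because the arm's shadow had moved. I judged by eye that they stand where they did.

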